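# Square up the blood-grouping tiles and shut their case

## Robot

A 6-joint arm with a two-finger parallel gripper is mounted at the origin on the work surface. World frame = base frame: x ahead of the robot, y to its left, z up, the work surface at z = 0. Lengths are in m, angles in rad, forces in N, time in s.
With the tool pointing down it reaches from about 0.225 to 0.875 m from the base axis. Payload 3.4 kg.
Tool frame: the origin (TCP) lies on the mounting face of the last link; the fingertips stand 173 mm ahead of it and the grasp point (between the pads) lies 155 mm ahead of it; z points along the fingers, y is the line along which they close (so a half turn about z gives the same grasp; the last joint's range is limited). The gripper opens to 85 mm and grips with 20 to 120 N. Pads are 22 mm wide; open, the fingers measure 114 mm over their backs; the gripper's body (76 mm by 85 mm) begins 54 mm behind the grasp point. The pads swing forward as they close: fully open they stand 13 mm farther back than shut.
Start: joints at [-1.337, 0.276, 1.505, -0, 1.361, -0.121], TCP at [0.2, -0.539, 0.405] pointing down, gripper open.
Joint ranges: [-2.89, 2.89], [-0.75, 2.08], [0.22, 2.7], [-1.18, 4.32], [0.11, 2.71], [-2.7, 2.7]. Speed limits (rad/s): [2.57, 2.57, 3.14, 3.14, 3.14, 3.14].

## Interface

Orientations are given as a unit quaternion [w, x, y, z].
In Python, from rig import manip gives the robot as it stands.
- The arm moves only by the tool carry_out, never from a script. Its arguments are lists of equal length, an entry for each row: "linear": the shift along the world's x, y, z each as a share of 500 mm, from -1 to 1, a list of three; "angular": the turn, a rotation vector about the world's x, y, z each as a share of 0.08 rad, from -1 to 1, a list of three; "hand": the opening, from 0 (shut) to 1 (fully open). In form: {"linear": [[x, y, z], ...], "angular": [[rx, ry, rz], ...], "hand": [hand, ...]}. A call has 1 to 8 rows; each row shifts and turns the commanded pose from where the row before left it; what a row does not reach is not made up. A row lasts 1/12 s, in which the tool goes at most 41.7 mm and 7.16 degrees, less where a joint would pass 70% of its speed; a pose out of reach is approached as far as the arm can. A call with a number of a shift or a turn outside -1 to 1 is refused whole. A call with a gripper value outside its range is refused whole. The fingers move at their own pace and stop on an object; "force" is the grip in N (left out, the last holds). Time passes only in rows, so rows that do not move let the fingers close. It gives the time, the measured TCP pose, the force, the opening and the grip force at its end, in the units of the state.
- manip.get_state(): the state, without advancing time (a new reading comes with each control period).
- manip.get_image(name): name is "side" or "top" or "wrist"; returns the picture (420x560x3 uint8, red, green, blue); there is no depth.
- manip.camera_params(name): a dict with "fx", "fy", "cx", "cy" (pixels), "view" (4x4, takes a point from world to camera coordinates); the wrist camera has in their place "hand_eye" (4x4, takes a point from camera to tool coordinates, whose origin is the TCP and whose axes are the flange's). Camera axes: x right, y down, z forward; pixel columns grow to the right and rows downward; lengths in m; the calibration is good to about 2 mm. A picture is of the moment at which its call begins: read the wrist's pose just before it. camera_params takes no time and is no camera call.
- manip.sign_off(): hands the job in; it is judged then, once.
The state is a dict: "clock": time; "qpos": joint angles; "qd": joint speeds; "effort": joint torques, N m; "position": TCP position; "ee_rot": TCP orientation; "contact_force": force on the tool from outside, world axes, zero at the start; "moment": the same for the moment, N m; "width": finger opening in m; "gripper_force": force on a finger pad.
Only numpy, scipy, OpenCV 4.12 (cv2) and the standard library are available. Lean on these libraries where they do the work, as an engineer would, in place of code of your own. Each camera call takes 0.05 s, during which the arm holds its last target. There are 200 camera calls.

## Task

The four blood-grouping tiles were put down crookedly in their grey case. With the cover still open, tap the stack's open edges from the front and from the right until all four tiles lie flush with one another, right up against the back and side guides; then swing the blue cover over and shut it fully. Leave the dropper bottles, the pot and the pen around the case where they are.

Things in the scene. Friction and masses are not known exactly. Their poses are not given: they have to be found in the camera images.
- tile_case: Grey tile case, fixed. Origin: centre of its underside, under the squared stack's place; x to its back guide, y to its side guide (left), z up. Front (-x) and right (-y) are open. Floor top 12 mm above the table, ending 58 mm in front and 45 mm right of the origin, just within a squared stack. A tile touching both guides is centred over the origin, axes parallel.
- back_guide (a point): Middle of the back guide's inner face, half way up: at x = +60, y = 0, z = 31 mm of the case. The guide is 6 mm thick, its top 50 mm above the table.
- side_guide (a point): Middle of the side guide's inner face, half way up: at x = 0, y = +45, z = 30 mm of the case. The guide is 6 mm thick, its top 47 mm above the table; the blue cover is hinged along its top.
- tile1: Smooth, rigid, flat plastic blood-grouping tile (slides easily), 120 x 90 x 8 mm, 96 to 170 g, with twelve shallow wells drawn on top; pale blue. Origin: centre of its underside; its x axis runs along the 120 mm side, z up. Number 1 from the bottom of the stack of four. At the start it lies 6 to 26 mm short of the back guide and 8 to 24 mm short of the side guide, turned up to 0.09 rad.
- tile2: Smooth, rigid, flat plastic blood-grouping tile (slides easily), 120 x 90 x 8 mm, 96 to 170 g, with twelve shallow wells drawn on top; white. Origin: centre of its underside; its x axis runs along the 120 mm side, z up. Number 2 from the bottom of the stack of four. At the start it lies 6 to 26 mm short of the back guide and 8 to 24 mm short of the side guide, turned up to 0.09 rad.
- tile3: Smooth, rigid, flat plastic blood-grouping tile (slides easily), 120 x 90 x 8 mm, 96 to 170 g, with twelve shallow wells drawn on top; pale blue. Origin: centre of its underside; its x axis runs along the 120 mm side, z up. Number 3 from the bottom of the stack of four. At the start it lies 6 to 26 mm short of the back guide and 8 to 24 mm short of the side guide, turned up to 0.09 rad.
- tile4: Smooth, rigid, flat plastic blood-grouping tile (slides easily), 120 x 90 x 8 mm, 96 to 170 g, with twelve shallow wells drawn on top; white. Origin: centre of its underside; its x axis runs along the 120 mm side, z up. Number 4 from the bottom of the stack of four. At the start it lies 6 to 26 mm short of the back guide and 8 to 24 mm short of the side guide, turned up to 0.09 rad.
- cover (a joint): Angle of the blue cover about the case's x axis: 0 = closed (level, 6 mm over the stack), 1.57 = upright, up to 2.45 = leaning back to the left; starts at 2.1 to 2.35. Stiff hinge: it stays where it is left; 1 to 3 N at its free edge move it. Closing swings the free edge from the left (+y) up, over to the right (-y) and down.
- cover_hinge (a point): Middle of the cover's hinge line, which runs along the case's x axis: at x = 0, y = +48, z = 52 mm in the case's frame.
- cover_edge (a point): Middle of the cover's free edge, on its outer face, 106 mm from the hinge line. The cover is a plate 4 mm thick, x = -70 to +71 mm of the case; closed, its outer face is 54 mm above the table. On its inner side a 37 mm deep flap runs along this edge and a 13 mm lip along the right two thirds of its front; shut, they clear a squared stack by 9 mm (right) and 6 mm (front).
- dropper_blue: Bystander: small white dropper bottle with blue cap and band, 31 mm across, 74 mm tall, origin under its centre. Stands behind the case.
- dropper_yellow: Bystander: the same with yellow cap and band.
- dropper_black: Bystander: the same with black cap and band.
- swab_pot: Bystander: low white lidded pot, 80 mm across, 50 mm tall, origin under its centre; to the left of the case.
- pen: Bystander: navy pen lying along its x axis, 137 mm long, 12 mm thick, origin under its middle; to the right of the case.
Mind the look-alikes: they are no part of the job. Leave any green or orange look-alike of the tile2 alone.

How it is judged:
By the outcome, as a careful person would: the job done as asked, in the order asked, and still so for the second after the job is handed in, with the robot touching nothing.
It also fails if it takes over 69 s, if anything falls off the work surface, if the arm or the gripper's body presses on something with over 40 N, if the wrist force passes 120 N, or if a joint passes its speed limit or range.

## Working session

There is one attempt and no reset: what is moved stays moved. The work goes in short steps, Python scripts to look and compute and a tool call to move; the robot and the scene stay as the last step left them, time stands still between calls to the robot, and variables do not carry over. Pictures are saved under pics/ and viewed, at most 10 in all, crops included, and the job is handed in when it is done.

Besides the shell and the picture viewer there is one more tool, called after "Call:" as name(argument=value, ...) on one line, values as JSON. carry_out: Moves the arm, as the interface text tells. Its arguments: {"type":"object","properties":{"linear":{"type":"array"},"angular":{"type":"array"},"hand":{"type":"array"},"force":{"type":"number"}},"required":["linear","angular","hand"]}

```bash
mkdir -p pics; python3 - <<'E'
from rig import manip
import cv2,json
s=manip.get_state();print({k:(v if isinstance(v,float) else [round(float(a),3) for a in v]) for k,v in s.items() if k in('clock','position','ee_rot','width')})
for n in('top','side'):
    cv2.imwrite(f'pics/{n}0.png',cv2.resize(manip.get_image(n)[:,:,::-1],(800,600),interpolation=cv2.INTER_CUBIC)); p=manip.camera_params(n);print(n,[p[k] for k in('fx','fy','cx','cy')]);print(p['view'])
print(manip.camera_params('wrist'))
E
```

```text
{'clock': 0.0, 'position': [0.2, -0.539, 0.404], 'ee_rot': [-0.001, 0.984, 0.176, -0.0], 'width': 0.08531034091422143}
top [421.87936355290253, 421.87936355290253, 274.10519871210533, 206.03396746963776]
[[-1.09334194e-01 -9.94004859e-01  6.11986330e-04  7.01645691e-02]
 [-9.73034973e-01  1.06901802e-01 -2.04389202e-01  5.56682566e-01]
 [ 2.03098437e-01 -2.29422127e-02 -9.78889514e-01  7.64646731e-01]
 [ 0.00000000e+00  0.00000000e+00  0.00000000e+00  1.00000000e+00]]
side [380.9870607470744, 380.9870607470744, 278.1572354560521, 207.07737079797192]
[[ 0.9844056  -0.17560729  0.01037718 -0.56382655]
 [-0.09531744 -0.58204379 -0.80755162  0.1172626 ]
 [ 0.14785192  0.79396921 -0.58970561  0.66820372]
 [ 0.          0.          0.          1.        ]]
{'fx': 314.82200765597815, 'fy': 314.82200765597815, 'cx': 280.3030326394522, 'cy': 206.96858847953342, 'hand_eye': array([[-4.83602942e-04, -9.59925605e-01, -2.80254526e-01,
         7.08782863e-02],
       [ 9.99998901e-01, -8.56983179e-04,  1.20974919e-03,
         7.84158089e-04],
       [-1.40144264e-03, -2.80253633e-01,  9.59924964e-01,
         2.97739775e-02],
       [ 0.00000000e+00,  0.00000000e+00,  0.00000000e+00,
         1.00000000e+00]])}
```

View pics/top0.png

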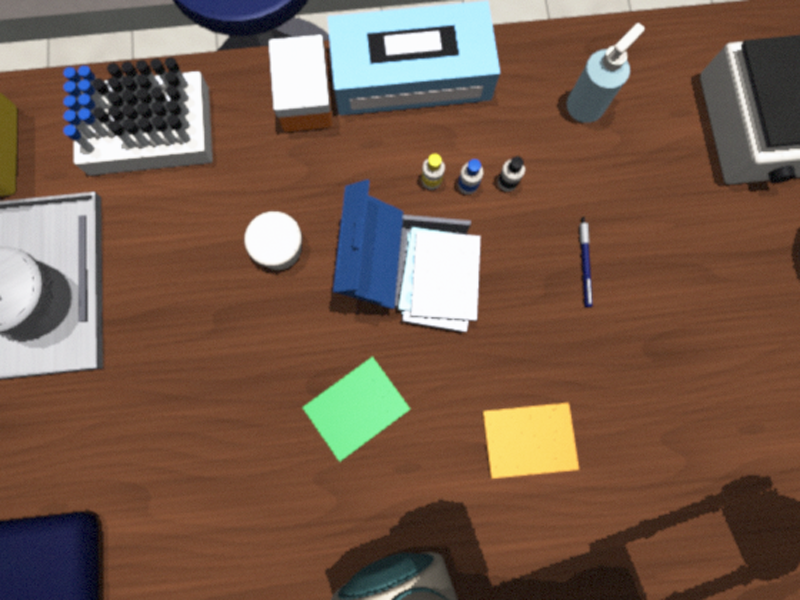

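View pics/side0.png

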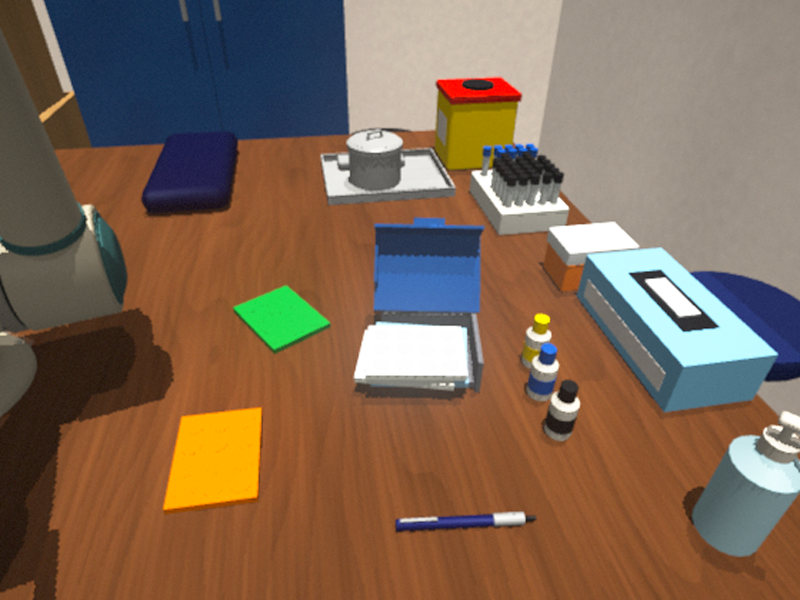

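The stack in the grey case is at about (440,275) in the top view. The green tile (356,408) and the orange tile (530,440) are look-alikes lying loose on the table, so I'll leave them. I'll enlarge the case to confirm and measure.

```bash
python3 - <<'E'
from rig import manip
import cv2,numpy as np
t=manip.get_image('top')[:,:,::-1];s=manip.get_image('side')[:,:,::-1]
a=cv2.resize(t[120:240,230:340],None,fx=5,fy=5,interpolation=cv2.INTER_CUBIC)[:600,:550]
cv2.imwrite('pics/topc.png',a)
b=cv2.resize(s[145:285,235:375],None,fx=4.2,fy=4.2,interpolation=cv2.INTER_CUBIC)
cv2.imwrite('pics/sidec.png',b)
E
```

```text
(no output)
```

View pics/topc.png

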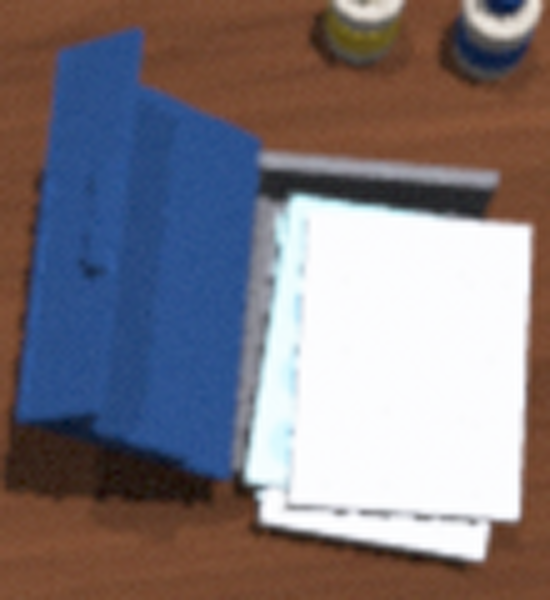

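View pics/sidec.png

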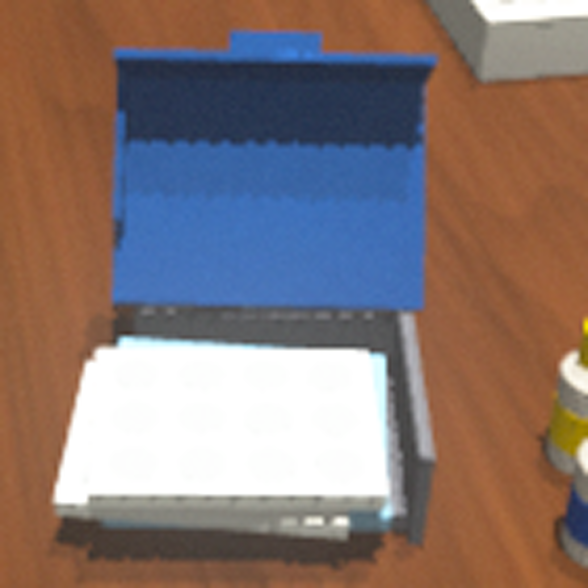

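The top crop confirms a stack of four white and pale blue tiles short of both guides. The back guide's top face runs (262,160) to (500,180). The cover's hinge line runs (262,140) to (228,478) and its free edge (60,50) to (20,418). Next I fit the case pose and the cover angle.

```bash
cat > h.py <<'E'
from rig import manip
import numpy as np
from scipy.optimize import least_squares
P={n:manip.camera_params(n) for n in('top','side')}
def proj(n,X):
    p=P[n];c=p['view'][:3,:3]@X+p['view'][:3,3];return np.array([p['fx']*c[0]/c[2]+p['cx'],p['fy']*c[1]/c[2]+p['cy']])
def w(q,X):
    c,s=np.cos(q[2]),np.sin(q[2]);X=np.array(X)/1000;return np.array([c*X[0]-s*X[1]+q[0],s*X[0]+c*X[1]+q[1],X[2]])
def cov(th,x,r,dep): # dep from mid plane to inner side
    return [x,48-r*np.cos(th)-dep*np.sin(th),52+r*np.sin(th)-dep*np.cos(th)]
def loc(q,n,u,v,z):
    p=P[n];R=p['view'][:3,:3];C=-R.T@p['view'][:3,3];d=R.T@np.array([(u-p['cx'])/p['fx'],(v-p['cy'])/p['fy'],1]);X=C+d*(z/1000-C[2])/d[2]
    c,s=np.cos(q[2]),np.sin(q[2]);e=X[:2]-q[:2];return np.round(1000*np.array([c*e[0]+s*e[1],-s*e[0]+c*e[1]]),1)
T=lambda u,v:(230+u/5-.4,120+v/5-.4)
S=lambda u,v:(235+u/4.2-.4,145+v/4.2-.4)
E
python3 - <<'E'
from h import *
C=[('top',T(60,50),(71,106,-2)),('top',T(20,418),(-70,106,-2)),('top',T(141,30),(71,106,36)),('top',T(262,140),(71,0,2)),('top',T(230,478),(-70,0,2)),
('side',S(425,307),(71,0,2)),('side',S(113,303),(-70,0,2)),('side',S(436,62),(71,104,36)),('side',S(116,52),(-70,104,36)),('side',S(420,150),(71,102,2))]
G=[('top',T(498,187),60),('top',T(300,172),60),('top',T(500,172),66)]
def f(p):
    q=p[:3];r=[]
    for n,uv,(x,R,d) in C: r+=list(proj(n,w(q,cov(p[3],x,R,d)))-uv)
    for n,uv,x in G: r.append((loc(q,n,*uv,50)[0]-x)*.5)
    return r
s=least_squares(f,[.62,.05,0,2.2],diff_step=1e-4,loss='soft_l1');print(s.x);print(np.round(f(s.x),1))
q=s.x[:3];np.save('q.npy',s.x)
for a in[(305,205),(532,226),(520,520),(288,505)]:print('t4',loc(q,'top',*T(*a),44))
for a in[(260,525),(485,560)]:print('t2?',loc(q,'top',*T(*a),28), loc(q,'top',*T(*a),20))
print(loc(q,'top',*T(500,180),50))
k=1/1.42857
for n,z,a in[('yel',70,(434,160)),('blu',70,(473,167)),('blk',70,(516,164)),('pot',50,(273,238)),('pen1',6,(584,220)),('pen2',6,(588,304)),('green',8,(340,460)),('or',8,(490,478))]:print(n,loc(q,'top',a[0]*k,a[1]*k,z))
for X in([0,0,0],[-70,0,0],[0,-70,0],[0,120,0]):print(X,w(q,X))
E
```

```text
[ 0.6015344  -0.05112498 -0.20033967  2.31480947]
[  0.5   0.4   0.1   1.2  -1.2   0.2  -0.3  -0.2  -0.2   0.6   0.4   0.3
   0.3  -0.4   0.8   0.7   0.2   1.5   1.9 -15.1   0.2  -0.2   0.5]
t4 [47.9 26.3]
t4 [ 47.4 -65.9]
t4 [-73.3 -68.6]
t4 [-75.7  22.7]
t2? [-82.   32.9] [-80.7  32.9]
t2? [-87.9 -57.7] [-86.6 -58.6]
[ 63.6 -51.2]
yel [143.7   8.6]
blu [138.1 -46.8]
blk [ 148.1 -106.8]
pot [ 15.2 224. ]
pen1 [  97.8 -223.6]
pen2 [ -29.4 -232.6]
green [-278.6  101. ]
or [-283.6 -104.9]
[0, 0, 0] [ 0.6015344  -0.05112498  0.        ]
[-70, 0, 0] [ 0.53293447 -0.03719482  0.        ]
[0, -70, 0] [ 0.58760424 -0.11972491  0.        ]
[0, 120, 0] [0.62541467 0.06647491 0.        ]
```

Call:
carry_out(linear=[[0.038,0.068,0],[0.038,0.068,0],[0.038,0.068,0],[0.038,0.068,0],[0.038,0.068,0],[0.038,0.068,0],[0.038,0.068,0],[0.038,0.068,0]], angular=[[0,0,-0.46],[0,0,-0.46],[0,0,-0.46],[0,0,-0.46],[0,0,-0.46],[0,0,-0.46],[0,0,-0.46],[0,0,-0.46]], hand=[0,0,0,0,0,0,0,0], force=40)

```text
clock: 0.87
position: [0.3521, -0.2654, 0.4047]
ee_rot: [0.0, 1.0, 0.029, 0.0]
contact_force: [0.8, 0.3, 0.4]
width: 0.0003
gripper_force: 0.0
```

Call:
carry_out(linear=[[0.038,0.068,0],[0.038,0.068,0],[0.038,0.068,0],[0.038,0.068,0],[0.038,0.068,0],[0.038,0.068,0],[0.038,0.068,0],[0,0,0]], angular=[[0,0,-0.46],[0,0,-0.46],[0,0,-0.46],[0,0,-0.46],[0,0,-0.46],[0,0,-0.46],[0,0,-0.46],[0,0,0]], hand=[0,0,0,0,0,0,0,0])

```text
clock: 1.53
position: [0.4871, -0.024, 0.4047]
ee_rot: [-0.002, 0.995, -0.096, 0.001]
contact_force: [0.3, 0.1, 0.5]
width: 0.0003
gripper_force: 0.0
```

```bash
cat >> h.py <<'E'
def wcam():
    s=manip.get_state();a,b,c,d=s['ee_rot'];from scipy.spatial.transform import Rotation as Ro
    M=np.eye(4);M[:3,:3]=Ro.from_quat([b,c,d,a]).as_matrix();M[:3,3]=s['position']
    p=dict(manip.camera_params('wrist'));p['view']=np.linalg.inv(M@p['hand_eye']);return p
E
python3 - <<'E'
from h import *
import cv2,pickle
p=wcam();im=manip.get_image('wrist');pickle.dump(p,open('w1.pkl','wb'));P['w']=p
cv2.imwrite('pics/w1.png',cv2.resize(im[:,:,::-1],(800,600),interpolation=cv2.INTER_CUBIC))
q=np.load('q.npy')[:3]
print([np.round(proj('w',w(q,X))*1.4286) for X in([60,-45,50],[60,0,50],[-70,48,50],[0,0,44])])
E
```

```text
[array([481.,  -9.]), array([409., -10.]), array([339., 200.]), array([408.,  95.])]
```

View pics/w1.png

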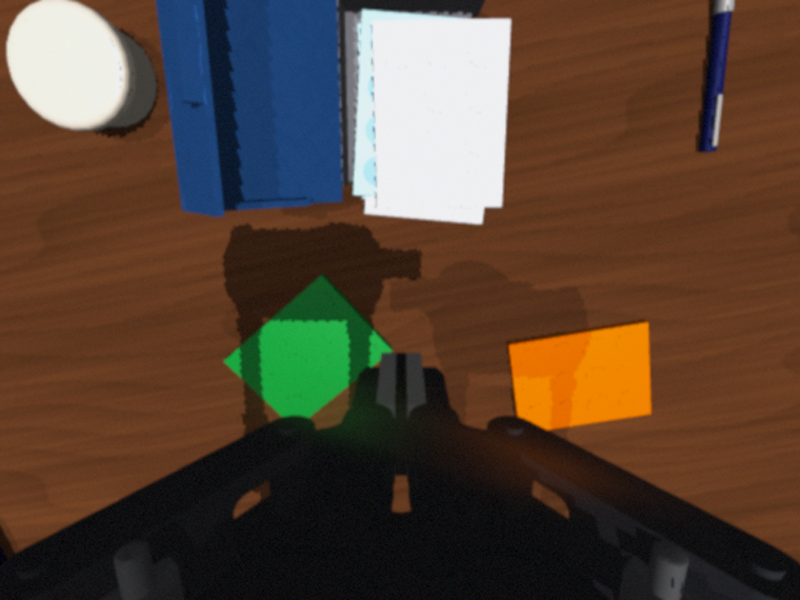

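The wrist view puts the cover hinge's front corner at (342,203) against a predicted (339,200), so the fit is good to about 2 mm. Now down in front of the stack, clear of the green tile.

Call:
carry_out(linear=[[-0.008,-0.016,-0.06],[0,0,-0.07],[0,0,-0.07],[0,0,-0.07],[0,0,-0.07],[0,0,-0.06],[0,0,-0.035],[0,0,0]], angular=[[0,0,-0.1],[0,0,0],[0,0,0],[0,0,0],[0,0,0],[0,0,0],[0,0,0],[0,0,0]], hand=[0,0,0,0,0,0,0,0])

```text
clock: 2.25
position: [0.4784, -0.0379, 0.1838]
ee_rot: [-0.0, 0.995, -0.103, -0.004]
contact_force: [-1.0, 1.0, 0.4]
width: 0.0002
gripper_force: 0.0
```

```bash
cat >> h.py <<'E'
def st():
    q=np.load('q.npy')[:3];s=manip.get_state();p=s['position'];c,n=np.cos(q[2]),np.sin(q[2]);e=p[:2]-q[:2]
    print('t',round(s['clock'],2),'case xy',np.round(1000*np.array([c*e[0]+n*e[1],-n*e[0]+c*e[1]]),1),'tipz',round(1000*p[2]-173,1),'yaw',round(2*np.arctan2(s['ee_rot'][2],s['ee_rot'][1]),3),'F',np.round(s['contact_force'],1),'rot',np.round(s['ee_rot'],4))
E
python3 -c "
from h import *
st();manip.get_image('top');st()"
```

```text
t 2.25 case xy [-123.3  -11.6] tipz 10.8 yaw -0.206 F [-1.   1.   0.4] rot [-2.000e-04  9.947e-01 -1.029e-01 -4.500e-03]
t 2.3 case xy [-122.2  -11.4] tipz 12.7 yaw -0.206 F [ 0.9 -0.2  0.6] rot [-1.000e-04  9.947e-01 -1.029e-01 -2.600e-03]
```

Call:
carry_out(linear=[[0,0,0]], angular=[[0,0,0]], hand=[0])

```text
clock: 2.38
position: [0.481, -0.038, 0.1878]
ee_rot: [0.0, 0.995, -0.103, 0.0]
contact_force: [-0.6, 0.2, 0.4]
width: -0.0
gripper_force: 0.0
```

Call:
carry_out(linear=[[0.0118,-0.0024,0],[0.0118,-0.0024,0],[0.0118,-0.0024,0],[0.0118,-0.0024,0],[0.0059,-0.0012,0],[0.0059,-0.0012,0],[0.0059,-0.0012,0],[0.0059,-0.0012,0]], angular=[[0,0,0],[0,0,0],[0,0,0],[0,0,0],[0,0,0],[0,0,0],[0,0,0],[0,0,0]], hand=[0,0,0,0,0,0,0,0])

```text
clock: 3.05
position: [0.5159, -0.0443, 0.1871]
ee_rot: [-0.0, 0.995, -0.102, -0.001]
contact_force: [-1.8, 0.3, 0.7]
width: 0.0002
gripper_force: 0.9
```

Call:
carry_out(linear=[[0.0059,-0.0012,0],[0.0059,-0.0012,0],[0.0059,-0.0012,0],[0.002,-0.0004,0]], angular=[[0,0,0],[0,0,0],[0,0,0],[0,0,0]], hand=[0,0,0,0])

```text
clock: 3.38
position: [0.5257, -0.0463, 0.1869]
ee_rot: [-0.0, 0.995, -0.102, -0.001]
contact_force: [-5.1, 0.7, 2.6]
width: 0.0002
gripper_force: 2.3
```

```bash
python3 -c "
from h import *
st()"
```

```text
t 3.38 case xy [-75.3 -10.3] tipz 13.9 yaw -0.205 F [-5.1  0.7  2.6] rot [-1.000e-04  9.947e-01 -1.024e-01 -1.100e-03]
```

Now 1 mm steps, watching the force.

Call:
carry_out(linear=[[0.002,-0.0004,0],[0.002,-0.0004,0],[0.002,-0.0004,0]], angular=[[0,0,0],[0,0,0],[0,0,0]], hand=[0,0,0])

```text
clock: 3.63
position: [0.5271, -0.0464, 0.1867]
ee_rot: [-0.0, 0.995, -0.102, -0.003]
contact_force: [-8.1, 2.0, 3.6]
width: 0.0005
gripper_force: 3.9
```

Call:
carry_out(linear=[[0.002,-0.0004,0],[0.002,-0.0004,0]], angular=[[0,0,0],[0,0,0]], hand=[0,0])

```text
clock: 3.8
position: [0.5281, -0.0465, 0.1865]
ee_rot: [-0.001, 0.995, -0.102, -0.005]
contact_force: [-9.7, 2.8, 4.3]
width: 0.0002
gripper_force: 5.1
```

```bash
python3 -c "
from h import *
st()"
```

```text
t 3.8 case xy [-72.9 -10.1] tipz 13.5 yaw -0.205 F [-9.7  2.8  4.3] rot [-7.000e-04  9.947e-01 -1.024e-01 -4.600e-03]
```

Call:
carry_out(linear=[[0.004,-0.0008,0],[0.004,-0.0008,0],[0,0,0]], angular=[[0,0,0],[0,0,0],[0,0,0]], hand=[0,0,0])

```text
clock: 4.05
position: [0.5297, -0.0468, 0.1859]
ee_rot: [-0.001, 0.995, -0.102, -0.008]
contact_force: [-13.6, 4.3, 6.4]
width: -0.0001
gripper_force: 7.2
```

```bash
python3 -c "
from h import *
import cv2
st();a=manip.get_image('side')[:,:,::-1][145:285,235:375];b=manip.get_image('top')[:,:,::-1][120:240,230:340]
cv2.imwrite('pics/m1.png',np.hstack([cv2.resize(a,(400,400),interpolation=cv2.INTER_CUBIC),cv2.resize(b,(367,400),interpolation=cv2.INTER_CUBIC)]))"
```

```text
t 4.05 case xy [-71.2 -10. ] tipz 12.9 yaw -0.205 F [-13.6   4.3   6.4] rot [-0.001   0.9947 -0.1023 -0.0084]
```

View pics/m1.png

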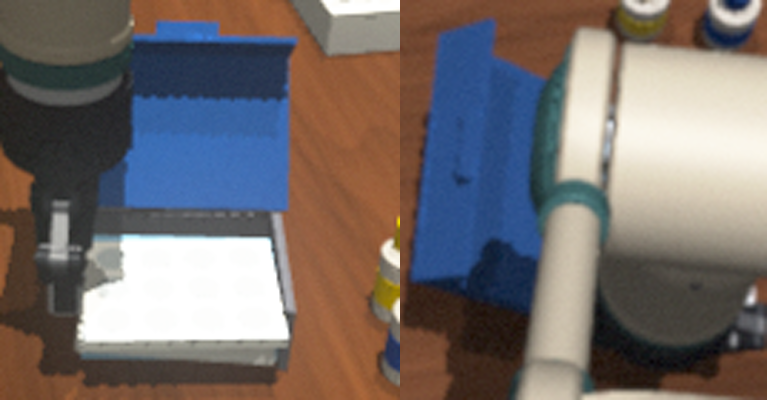

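The stack is now against the back guide, seen at (283,290) in the left pane, but the tool tilts about 0.017 rad under load. I'll counter-tilt so the finger face stands upright, then back off and go to the right side.

Call:
carry_out(linear=[[-0.006,0.0012,0.002],[0,0,0],[0,0,0]], angular=[[-0.042,-0.208,0],[0,0,0],[0,0,0]], hand=[0,0,0])

```text
clock: 4.4
position: [0.5269, -0.0465, 0.1861]
ee_rot: [0.0, 0.995, -0.102, 0.001]
contact_force: [-10.9, 1.0, -1.5]
width: 0.0001
gripper_force: 5.5
```

```bash
python3 -c "
from h import *
st()
q=np.load('q.npy')[:3]
for X in ([-110,-10,0],[-110,-110,0],[-5,-110,0]):print(w(q,X))"
```

```text
t 4.4 case xy [-74.  -10.4] tipz 13.1 yaw -0.205 F [-10.9   1.   -1.5] rot [ 2.000e-04  9.948e-01 -1.022e-01  9.000e-04]
[ 0.49174448 -0.03903472  0.        ]
[ 0.47184426 -0.13703463  0.        ]
[ 0.57474416 -0.15792986  0.        ]
```

Call:
carry_out(linear=[[-0.02,0.004,0.004],[-0.05,0.01,0],[-0.01,-0.049,0],[-0.01,-0.049,0],[-0.01,-0.049,0],[-0.01,-0.049,0],[0.041,-0.0084,0],[0.041,-0.0084,0]], angular=[[0.042,0.208,0],[0,0,0],[0,0,0.984],[0,0,0.984],[0,0,0.984],[0,0,0.984],[0,0,0.984],[0,0,0.984]], hand=[0,0,0,0,0,0,0,0])

```text
clock: 5.07
position: [0.5186, -0.149, 0.1911]
ee_rot: [0.001, 0.991, 0.134, 0.002]
contact_force: [0.6, 0.2, -0.0]
width: -0.0
gripper_force: 0.0
```

Call:
carry_out(linear=[[0.041,-0.0084,0],[0.041,-0.0084,0],[0.041,-0.0084,0],[0,0,0],[0,0,0],[0,0,0],[0,0,0],[0,0,0]], angular=[[0,0,0.984],[0,0,0.984],[0,0,0.984],[0,0,0.984],[0,0,0.984],[0,0,0.984],[0,0,0.984],[0,0,0.984]], hand=[0,0,0,0,0,0,0,0])

```text
clock: 5.73
position: [0.5807, -0.1601, 0.1909]
ee_rot: [0.002, 0.9, 0.435, 0.002]
contact_force: [-0.3, -0.7, -1.3]
width: 0.0002
gripper_force: 0.0
```

Call:
carry_out(linear=[[0,0,0],[0,0,0],[0,0,0],[0,0,0],[0,0,0],[0,0,0],[0,0,0],[0,0,0]], angular=[[0,0,0.984],[0,0,0.984],[0,0,0.984],[0,0,0.984],[0,0,0.984],[0,0,0.984],[0,0,0],[0,0,0]], hand=[0,0,0,0,0,0,0,0])

```text
clock: 6.4
position: [0.5803, -0.1599, 0.1907]
ee_rot: [0.001, 0.775, 0.632, 0.001]
contact_force: [0.2, -0.7, 0.1]
width: -0.0002
gripper_force: 0.0
```

```bash
python3 -c "
from h import *
st()"
```

```text
t 6.4 case xy [   0.8 -110.8] tipz 17.7 yaw 1.367 F [ 0.2 -0.7  0.1] rot [0.0013 0.7753 0.6316 0.0008]
```

Call:
carry_out(linear=[[0.0024,0.0118,-0.0054],[0.0024,0.0118,0],[0.0024,0.0118,0],[0.0024,0.0118,0],[0.0012,0.0059,0],[0.0012,0.0059,0],[0.0012,0.0059,0],[0.0012,0.0059,0]], angular=[[0,0,0],[0,0,0],[0,0,0],[0,0,0],[0,0,0],[0,0,0],[0,0,0],[0,0,0]], hand=[0,0,0,0,0,0,0,0])

```text
clock: 7.07
position: [0.5868, -0.1239, 0.1876]
ee_rot: [0.0, 0.775, 0.632, -0.0]
contact_force: [-0.1, -0.5, 0.1]
width: 0.0
gripper_force: 0.2
```

Call:
carry_out(linear=[[0.0012,0.0059,0],[0.0012,0.0059,0],[0.0012,0.0059,0],[0.0004,0.002,0],[0.0004,0.002,0],[0.0004,0.002,0]], angular=[[0,0,0],[0,0,0],[0,0,0],[0,0,0],[0,0,0],[0,0,0]], hand=[0,0,0,0,0,0])

```text
clock: 7.57
position: [0.5891, -0.1126, 0.1875]
ee_rot: [0.0, 0.775, 0.632, -0.0]
contact_force: [-0.8, -1.8, 0.3]
width: -0.0002
gripper_force: 1.1
```

```bash
python3 -c "
from h import *
st()"
```

```text
t 7.57 case xy [  0.  -62.7] tipz 14.5 yaw 1.369 F [-0.8 -1.8  0.3] rot [ 2.000e-04  7.746e-01  6.324e-01 -2.000e-04]
```

Call:
carry_out(linear=[[0.0006,0.003,0],[0.0006,0.003,0],[0.0006,0.003,0]], angular=[[0,0,0],[0,0,0],[0,0,0]], hand=[0,0,0])

```text
clock: 7.82
position: [0.5901, -0.108, 0.1876]
ee_rot: [0.0, 0.775, 0.632, -0.0]
contact_force: [-1.0, -2.7, -0.6]
width: -0.0
gripper_force: 1.5
```

Call:
carry_out(linear=[[0.0004,0.002,0],[0.0004,0.002,0],[0.0004,0.002,0]], angular=[[0,0,0],[0,0,0],[0,0,0]], hand=[0,0,0])

```text
clock: 8.07
position: [0.5909, -0.1054, 0.1876]
ee_rot: [0.001, 0.774, 0.633, -0.0]
contact_force: [-0.1, -7.8, -0.4]
width: 0.0001
gripper_force: 3.8
```

```bash
python3 -c "
from h import *
st()"
```

```text
t 8.07 case xy [  0.4 -55.3] tipz 14.6 yaw 1.37 F [-0.1 -7.8 -0.4] rot [ 1.000e-03  7.745e-01  6.326e-01 -2.000e-04]
```

Call:
carry_out(linear=[[0.0004,0.002,0],[0.0004,0.002,0],[0.0004,0.002,0],[0,0,0]], angular=[[0,0,0],[0,0,0],[0,0,0],[0,0,0]], hand=[0,0,0,0])

```text
clock: 8.4
position: [0.5907, -0.1037, 0.1876]
ee_rot: [0.001, 0.774, 0.633, -0.002]
contact_force: [-2.2, -10.7, 0.6]
width: -0.0003
gripper_force: 5.5
```

```bash
python3 -c "
from h import *
from scipy.spatial.transform import Rotation as Ro
s=manip.get_state();a,b,c,d=s['ee_rot'];print(Ro.from_quat([b,c,d,a]).apply([0,0,1]))
st()"
```

```text
[-0.00151275 -0.00461865 -0.99998819]
t 8.4 case xy [ -0.1 -53.7] tipz 14.6 yaw 1.371 F [ -2.2 -10.7   0.6] rot [ 0.0013  0.774   0.6332 -0.002 ]
```

Call:
carry_out(linear=[[-0.003,-0.015,0],[-0.008,-0.04,0],[-0.009,-0.043,0],[-0.045,0.0092,0],[-0.045,0.0092,0],[-0.045,0.0092,0],[-0.045,0.0092,0],[-0.045,0.0092,0]], angular=[[0,0,0],[0,0,0],[0,0,-0.984],[0,0,-0.984],[0,0,-0.984],[0,0,-0.984],[0,0,-0.984],[0,0,-0.984]], hand=[0,0,0,0,0,0,0,0])

```text
clock: 9.07
position: [0.4677, -0.1271, 0.1875]
ee_rot: [-0.001, 0.902, 0.431, 0.001]
contact_force: [-1.0, -1.0, 1.0]
width: 0.0002
gripper_force: 0.0
```

Call:
carry_out(linear=[[0.0084,0.041,0],[0.0084,0.041,0],[0.0084,0.041,0],[0.0084,0.041,0],[0.0084,0.041,0],[0,0,0],[0,0,0],[0,0,0]], angular=[[0,0,-0.984],[0,0,-0.984],[0,0,-0.984],[0,0,-0.984],[0,0,-0.984],[0,0,-0.984],[0,0,-0.984],[0,0,-0.984]], hand=[0,0,0,0,0,0,0,0])

```text
clock: 9.73
position: [0.4897, -0.0242, 0.1876]
ee_rot: [-0.001, 0.991, 0.131, 0.0]
contact_force: [-0.4, 0.1, -0.0]
width: 0.0001
gripper_force: 0.0
```

Call:
carry_out(linear=[[0,0,0],[0,0,0],[0,0,0],[0,0,0],[0,0,0],[0,0,0],[0,0,0],[0,0,0]], angular=[[0,0,-0.984],[0,0,-0.984],[0,0,-0.984],[0,0,-0.984],[0,0,-0.984],[0,0,-0.984],[0,0,0],[0,0,0]], hand=[0,0,0,0,0,0,0,0])

```text
clock: 10.4
position: [0.4897, -0.025, 0.1876]
ee_rot: [-0.0, 0.995, -0.102, -0.0]
contact_force: [0.2, -0.7, 0.8]
width: -0.0003
gripper_force: 0.0
```

```bash
python3 -c "
from h import *
import cv2
st();a=manip.get_image('side')[:,:,::-1][145:285,235:375];b=manip.get_image('wrist')[:,:,::-1][0:280,140:420]
cv2.imwrite('pics/m2.png',np.hstack([cv2.resize(a,(400,400),interpolation=cv2.INTER_CUBIC),cv2.resize(b,(400,400),interpolation=cv2.INTER_CUBIC)]))"
```

```text
t 10.4 case xy [-114.8    3.4] tipz 14.6 yaw -0.204 F [ 0.2 -0.7  0.8] rot [-5.000e-04  9.948e-01 -1.017e-01 -0.000e+00]
```

View pics/m2.png

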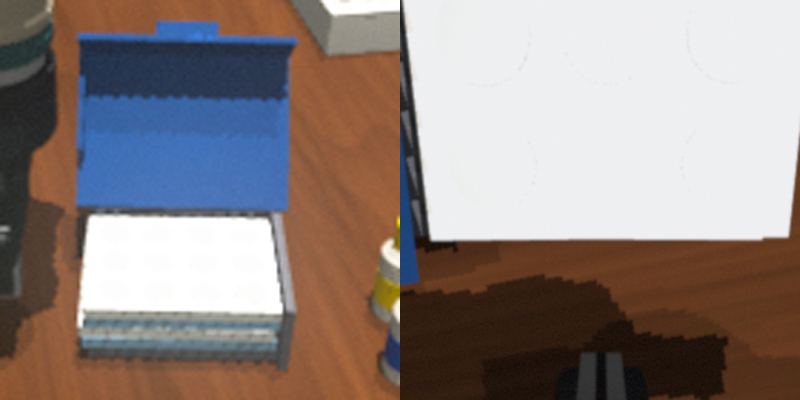

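All four edges look flush in the side pane. The wrist pane shows the front edge straight at row 240, with a thin gap hint near (430,245). One more front tap, pre-tilted, then one more from the right.

Call:
carry_out(linear=[[0.0118,-0.0024,0],[0.0118,-0.0024,0],[0.0118,-0.0024,0],[0.0118,-0.0024,0],[0.0118,-0.0024,0],[0.004,-0.0008,0],[0.004,-0.0008,0],[0.004,-0.0008,0]], angular=[[-0.04,-0.2,0],[0,0,0],[0,0,0],[0,0,0],[0,0,0],[0,0,0],[0,0,0],[0,0,0]], hand=[0,0,0,0,0,0,0,0])

```text
clock: 11.17
position: [0.5253, -0.0326, 0.1874]
ee_rot: [0.001, 0.995, -0.102, 0.008]
contact_force: [0.1, -0.9, -0.3]
width: 0.0001
gripper_force: 0.0
```

Call:
carry_out(linear=[[0.003,-0.0006,0],[0.003,-0.0006,0],[0.003,-0.0006,0],[0.003,-0.0006,0]], angular=[[0,0,0],[0,0,0],[0,0,0],[0,0,0]], hand=[0,0,0,0])

```text
clock: 11.5
position: [0.5298, -0.0334, 0.1872]
ee_rot: [0.001, 0.995, -0.102, 0.006]
contact_force: [-7.6, 1.7, 2.7]
width: -0.0002
gripper_force: 3.5
```

```bash
python3 -c "
from h import *
st()"
```

```text
t 11.5 case xy [-73.8   3.1] tipz 14.2 yaw -0.205 F [-7.6  1.7  2.7] rot [ 6.000e-04  9.947e-01 -1.024e-01  5.900e-03]
```

Call:
carry_out(linear=[[0.003,-0.0006,0],[0.003,-0.0006,0],[0.003,-0.0006,0],[0,0,0]], angular=[[0,0,0],[0,0,0],[0,0,0],[0,0,0]], hand=[0,0,0,0])

```text
clock: 11.83
position: [0.5314, -0.0337, 0.1864]
ee_rot: [0.0, 0.995, -0.102, 0.001]
contact_force: [-10.2, 2.5, 5.5]
width: -0.0004
gripper_force: 5.6
```

```bash
python3 -c "
from h import *
st()"
```

```text
t 11.83 case xy [-72.2   3.2] tipz 13.4 yaw -0.205 F [-10.2   2.5   5.5] rot [ 2.000e-04  9.948e-01 -1.023e-01  1.300e-03]
```

Call:
carry_out(linear=[[-0.02,0.004,0],[-0.05,0.01,0],[-0.012,-0.057,0],[-0.012,-0.057,0],[-0.012,-0.057,0],[-0.012,-0.057,0],[0.041,-0.0084,0],[0.041,-0.0084,0]], angular=[[0.04,0.2,0],[0,0,0],[0,0,0.984],[0,0,0.984],[0,0,0.984],[0,0,0.984],[0,0,0.984],[0,0,0.984]], hand=[0,0,0,0,0,0,0,0])

```text
clock: 12.5
position: [0.5177, -0.1522, 0.188]
ee_rot: [0.001, 0.991, 0.133, 0.001]
contact_force: [0.3, 0.5, 0.3]
width: -0.0003
gripper_force: 0.0
```

Call:
carry_out(linear=[[0.041,-0.0084,0],[0.041,-0.0084,0],[0.041,-0.0084,0],[0,0,0],[0,0,0],[0,0,0],[0,0,0],[0,0,0]], angular=[[0,0,0.984],[0,0,0.984],[0,0,0.984],[0,0,0.984],[0,0,0.984],[0,0,0.984],[0,0,0.984],[0,0,0.984]], hand=[0,0,0,0,0,0,0,0])

```text
clock: 13.17
position: [0.58, -0.163, 0.1878]
ee_rot: [0.001, 0.9, 0.435, 0.001]
contact_force: [0.5, 0.5, -0.1]
width: 0.0001
gripper_force: 0.0
```

Call:
carry_out(linear=[[0,0,0],[0,0,0],[0,0,0],[0,0,0],[0,0,0],[0,0,0],[0,0,0],[0,0,0]], angular=[[0,0,0.984],[0,0,0.984],[0,0,0.984],[0,0,0.984],[0,0,0.984],[0,0,0.984],[0,0,0],[0,0,0]], hand=[0,0,0,0,0,0,0,0])

```text
clock: 13.83
position: [0.5797, -0.1628, 0.1878]
ee_rot: [0.001, 0.775, 0.632, 0.0]
contact_force: [0.8, 0.1, -0.1]
width: 0.0002
gripper_force: 0.0
```

```bash
python3 -c "
from h import *
st()"
```

```text
t 13.83 case xy [   0.8 -113.8] tipz 14.8 yaw 1.367 F [ 0.8  0.1 -0.1] rot [9.000e-04 7.753e-01 6.316e-01 5.000e-04]
```

Call:
carry_out(linear=[[0.0028,0.0137,0],[0.0028,0.0137,0],[0.0028,0.0137,0],[0.0028,0.0137,0],[0.0028,0.0137,0],[0.0028,0.0137,0],[0.0012,0.0059,0],[0.0012,0.0059,0]], angular=[[0.06,-0.012,0],[0,0,0],[0,0,0],[0,0,0],[0,0,0],[0,0,0],[0,0,0],[0,0,0]], hand=[0,0,0,0,0,0,0,0])

```text
clock: 14.5
position: [0.5889, -0.1149, 0.1875]
ee_rot: [-0.001, 0.774, 0.633, 0.002]
contact_force: [-0.4, -0.3, 0.1]
width: 0.0001
gripper_force: 0.0
```

Call:
carry_out(linear=[[0.0008,0.004,0],[0.0008,0.004,0],[0.0006,0.003,0],[0.0006,0.003,0],[0.0006,0.003,0],[0.0006,0.003,0],[0.0006,0.003,0],[0,0,0]], angular=[[0,0,0],[0,0,0],[0,0,0],[0,0,0],[0,0,0],[0,0,0],[0,0,0],[0,0,0]], hand=[0,0,0,0,0,0,0,0])

```text
clock: 15.17
position: [0.591, -0.105, 0.1875]
ee_rot: [-0.001, 0.774, 0.633, 0.001]
contact_force: [-0.8, -5.5, -0.0]
width: -0.0
gripper_force: 2.4
```

```bash
python3 -c "
from h import *
st()"
```

```text
t 15.17 case xy [  0.4 -54.9] tipz 14.5 yaw 1.37 F [-0.8 -5.5 -0. ] rot [-7.000e-04  7.743e-01  6.328e-01  1.000e-03]
```

Call:
carry_out(linear=[[0.0006,0.003,0],[0.0006,0.003,0],[0.0006,0.003,0],[0,0,0],[-0.003,-0.015,0],[-0.008,-0.04,0],[-0.009,-0.043,0.03],[0,0,0.06]], angular=[[0,0,0],[0,0,0],[0,0,0],[0,0,0],[-0.06,0.012,0],[0,0,0],[0,0,0],[0,0,0]], hand=[0,0,0,0,0,0,0,0])

```text
clock: 15.83
position: [0.5803, -0.1508, 0.2295]
ee_rot: [-0.003, 0.775, 0.631, -0.002]
contact_force: [-0.1, -0.7, 0.2]
width: -0.0001
gripper_force: 0.0
```

Call:
carry_out(linear=[[0,0,0.08],[0,0,0.08],[0,0,0.08],[0,0,0.08],[0,0,0.06],[0,0,0],[0,0,0]], angular=[[0,0,0],[0,0,0],[0,0,0],[0,0,0],[0,0,0],[0,0,0],[0,0,0]], hand=[0,0,0,0,0,0,0])

```text
clock: 16.42
position: [0.5822, -0.1484, 0.425]
ee_rot: [0.002, 0.775, 0.632, 0.002]
contact_force: [-1.0, -0.1, -1.0]
width: 0.0001
gripper_force: 0.0
```

```bash
python3 -c "
from h import *
import cv2
st();p=wcam();im=manip.get_image('wrist')[:,:,::-1];P['w']=p;q=np.load('q.npy')[:3]
cv2.imwrite('raww.png',im)
pr=[proj('w',w(q,X)) for X in([-60,-45,44],[60,-45,44],[60,45,50],[-60,45,47])];print(np.round(pr))
c=np.mean(pr,0).astype(int);x0=max(c[0]-130,0);y0=max(c[1]-105,0);print(x0,y0)
a=cv2.resize(im[y0:y0+210,x0:x0+260],(520,420),interpolation=cv2.INTER_CUBIC)
b=cv2.resize(manip.get_image('side')[:,:,::-1][210:280,255:345],(270,210),interpolation=cv2.INTER_CUBIC)
o=np.zeros((420,790,3),np.uint8);o[:a.shape[0],:520]=a;o[:210,520:]=b
cv2.imwrite('pics/m3.png',o)"
```

```text
t 16.42 case xy [  0.4 -99.2] tipz 252.0 yaw 1.369 F [-1.  -0.1 -1. ] rot [0.002  0.7746 0.6324 0.0018]
[[222. 130.]
 [333. 130.]
 [338.  37.]
 [217.  38.]]
147 0
```

View pics/m3.png

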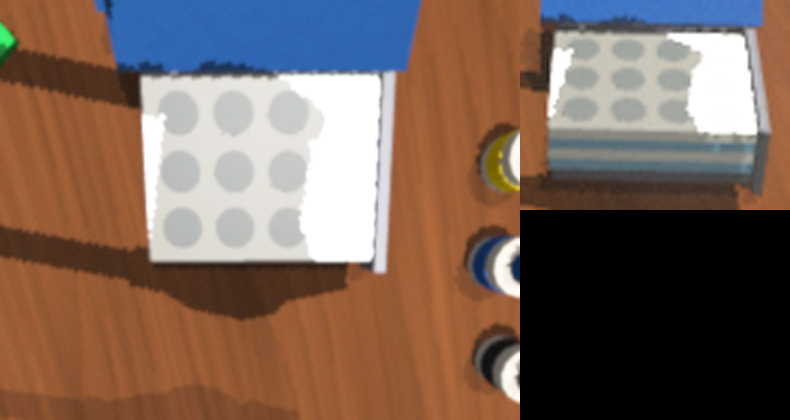

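The stack's right corners sit at raw pixels (222,131) and (334,131) against the predicted squared positions (222,130) and (333,130). The side pane shows flush edges and the back edge touches the guide, so the stack is squared. Next I pass over the cover to its left side.

Call:
carry_out(linear=[[0.0145,0.071,0],[0.0145,0.071,0],[0.0145,0.071,0],[0.0145,0.071,0],[0.0145,0.071,0],[0.0145,0.071,0],[0.0145,0.071,0],[0,0,0]], angular=[[0,0,0],[0,0,0],[0,0,0],[0,0,0],[0,0,0],[0,0,0],[0,0,0],[0,0,0]], hand=[0,0,0,0,0,0,0,0])

```text
clock: 17.18
position: [0.6331, 0.106, 0.4194]
ee_rot: [-0.003, 0.773, 0.635, 0.0]
contact_force: [0.4, -0.9, 0.0]
width: 0.0001
gripper_force: 0.0
```

Call:
carry_out(linear=[[0,0,-0.05],[0,0,-0.07],[0,0,-0.07],[0,0,-0.06],[0,0,-0.03],[0,0,0],[0,0,0]], angular=[[0,0,0],[0,0,0],[0,0,0],[0,0,0],[0,0,0],[0,0,0],[0,0,0]], hand=[0,0,0,0,0,0,0])

```text
clock: 17.77
position: [0.6321, 0.0995, 0.2802]
ee_rot: [-0.002, 0.775, 0.632, -0.002]
contact_force: [0.5, -0.5, 1.4]
width: -0.0001
gripper_force: 0.0
```

```bash
python3 -c "
from h import *
st()"
```

```text
t 17.77 case xy [ -0.  153.7] tipz 107.2 yaw 1.369 F [ 0.5 -0.5  1.4] rot [-0.0015  0.7748  0.6323 -0.002 ]
```

Call:
carry_out(linear=[[-0.0038,-0.0186,0.002],[-0.0038,-0.0186,0.002],[-0.0038,-0.0186,0.002],[-0.0038,-0.0186,0.002],[-0.0038,-0.0186,0.002],[-0.0038,-0.0186,0.002],[-0.0038,-0.0186,0.002],[-0.0038,-0.0186,0.002]], angular=[[0,0,0],[0,0,0],[0,0,0],[0,0,0],[0,0,0],[0,0,0],[0,0,0],[0,0,0]], hand=[0,0,0,0,0,0,0,0])

```text
clock: 18.43
position: [0.6173, 0.0242, 0.2914]
ee_rot: [0.0, 0.775, 0.632, 0.0]
contact_force: [-0.2, 3.1, 7.7]
width: -0.0001
gripper_force: 1.4
```

```bash
python3 -c "
from h import *
st()"
```

```text
t 18.43 case xy [ 0.5 77. ] tipz 118.4 yaw 1.369 F [-0.2  3.1  7.7] rot [5.000e-04 7.748e-01 6.322e-01 3.000e-04]
```

Call:
carry_out(linear=[[0,0,0.02],[-0.0032,-0.0157,0.007],[-0.0032,-0.0157,0.007]], angular=[[0,0,0],[0,0,0],[0,0,0]], hand=[0,0,0])

```text
clock: 18.68
position: [0.6142, 0.0093, 0.3079]
ee_rot: [-0.0, 0.775, 0.633, -0.0]
contact_force: [-0.0, 1.1, -1.7]
width: 0.0002
gripper_force: 0.8
```

Call:
carry_out(linear=[[-0.003,-0.0147,-0.002],[-0.003,-0.0147,-0.002],[-0.003,-0.0147,-0.002],[-0.003,-0.0147,-0.002]], angular=[[0,0,0],[0,0,0],[0,0,0],[0,0,0]], hand=[0,0,0,0])

```text
clock: 19.02
position: [0.6081, -0.0203, 0.303]
ee_rot: [-0.0, 0.775, 0.632, -0.0]
contact_force: [0.7, 0.9, 0.0]
width: -0.0003
gripper_force: 0.6
```

```bash
python3 -c "
from h import *
import cv2
st()
cv2.imwrite('pics/m4.png',cv2.resize(manip.get_image('side')[:,:,::-1][90:300,200:400],(600,600)))"
```

```text
t 19.02 case xy [ 0.3 31.5] tipz 130.0 yaw 1.369 F [0.7 0.9 0. ] rot [-2.000e-04  7.747e-01  6.324e-01 -2.000e-04]
```

View pics/m4.png

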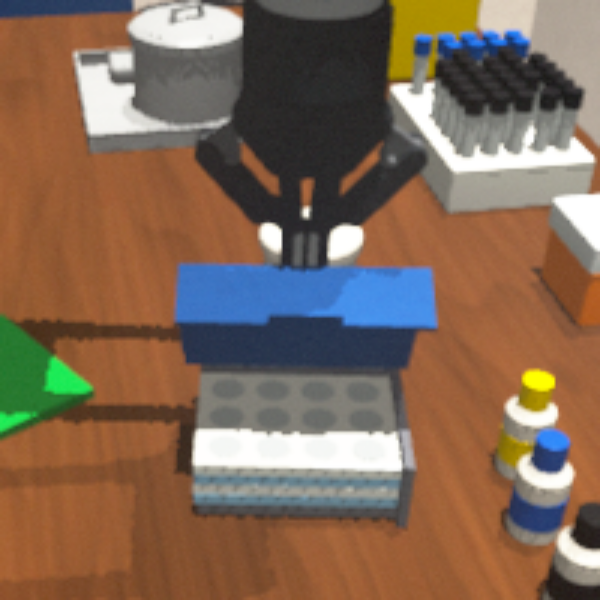

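The cover has followed past upright and the stack is still flush. I continue along the closing arc.

Call:
carry_out(linear=[[-0.0034,-0.0167,-0.005],[-0.0034,-0.0167,-0.005],[-0.0034,-0.0167,-0.005],[-0.0032,-0.0157,-0.01],[-0.0032,-0.0157,-0.01],[-0.0032,-0.0157,-0.01]], angular=[[0,0,0],[0,0,0],[0,0,0],[0,0,0],[0,0,0],[0,0,0]], hand=[0,0,0,0,0,0])

```text
clock: 19.57
position: [0.5982, -0.0692, 0.2804]
ee_rot: [0.0, 0.775, 0.632, -0.0]
contact_force: [0.1, 1.1, 0.1]
width: -0.0
gripper_force: 0.3
```

Call:
carry_out(linear=[[-0.0024,-0.0118,-0.016],[-0.0024,-0.0118,-0.016],[-0.0024,-0.0118,-0.016],[-0.0004,-0.002,-0.012],[0,0,-0.012],[0,0,-0.01],[0,0,-0.01]], angular=[[0,0,0],[0,0,0],[0,0,0],[0,0,0],[0,0,0],[0,0,0],[0,0,0]], hand=[0,0,0,0,0,0,0])

```text
clock: 20.15
position: [0.5947, -0.0868, 0.2345]
ee_rot: [0.0, 0.775, 0.632, -0.0]
contact_force: [0.8, -0.5, -0.0]
width: -0.0003
gripper_force: 0.2
```

```bash
python3 -c "
from h import *
st()"
```

```text
t 20.15 case xy [  0.4 -36.3] tipz 61.5 yaw 1.37 F [ 0.8 -0.5 -0. ] rot [ 0.      0.7746  0.6325 -0.    ]
```

Call:
carry_out(linear=[[0,0,-0.008],[0,0,-0.004],[0,0,-0.004],[0,0,-0.003],[0,0,-0.003]], angular=[[0,0,0],[0,0,0],[0,0,0],[0,0,0],[0,0,0]], hand=[0,0,0,0,0])

```text
clock: 20.57
position: [0.5946, -0.0867, 0.2271]
ee_rot: [0.0, 0.775, 0.633, 0.0]
contact_force: [-7.5, 2.9, 26.8]
width: -0.0
gripper_force: 13.6
```

```bash
python3 -c "
from h import *
st()"
```

```text
t 20.57 case xy [  0.3 -36.2] tipz 54.1 yaw 1.37 F [-7.5  2.9 26.8] rot [4.000e-04 7.745e-01 6.325e-01 3.000e-04]
```

Tip at 54.1 mm, the closed cover's outer height, with 27 N: it is at its stop. I lift off and look.

Call:
carry_out(linear=[[0,0,0.01],[0,0,0.06],[0,0,0.08],[0,0,0.08],[0,0,0.08],[-0.06,0,0],[-0.06,0,0],[-0.06,0,0]], angular=[[0,0,0],[0,0,0],[0,0,0],[0,0,0],[0,0,0],[0,0,0],[0,0,0],[0,0,0]], hand=[0,0,0,0,0,0,0,0])

```text
clock: 21.23
position: [0.5039, -0.0867, 0.38]
ee_rot: [0.001, 0.774, 0.633, 0.001]
contact_force: [-0.0, 0.5, 0.1]
width: -0.0
gripper_force: 0.0
```

Call:
carry_out(linear=[[0,0,0],[0,0,0],[0,0,0],[0,0,0],[0,0,0],[0,0,0]], angular=[[0,0,0],[0,0,0],[0,0,0],[0,0,0],[0,0,0],[0,0,0]], hand=[0,0,0,0,0,0])

```text
clock: 21.73
position: [0.5055, -0.087, 0.3788]
ee_rot: [-0.0, 0.775, 0.632, 0.0]
contact_force: [-0.7, 0.4, 0.5]
width: -0.0005
gripper_force: 0.0
```

```bash
python3 -c "
from h import *
import cv2
st();q=np.load('q.npy')[:3]
im=manip.get_image('side')[:,:,::-1]
print([np.round((proj('side',w(q,X))-[215,130])*[3.2,3.2]) for X in([71,-58,54],[-70,-58,54],[71,-58,15],[71,48,54])])
cv2.imwrite('pics/m5.png',cv2.resize(im[130:300,215:400],None,fx=3.2,fy=3.2,interpolation=cv2.INTER_CUBIC))"
```

```text
t 21.73 case xy [-86.9 -54.3] tipz 205.8 yaw 1.369 F [-0.7  0.4  0.5] rot [-0.      0.7746  0.6325  0.    ]
[array([408., 403.]), array([138., 397.]), array([400., 456.]), array([388., 279.])]
```

View pics/m5.png

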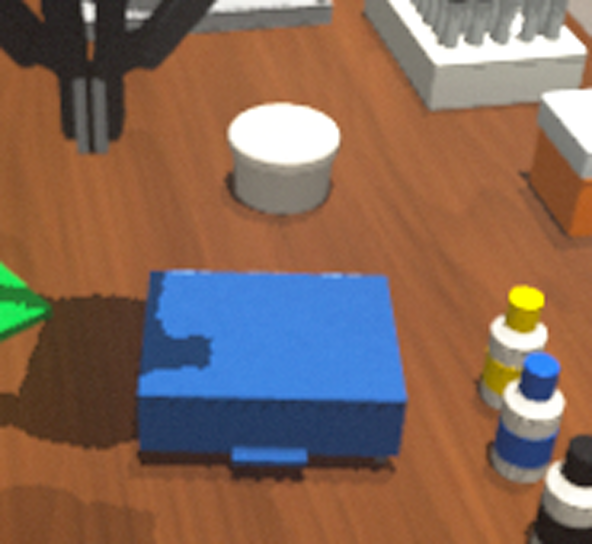

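The cover is shut: its edge corners are at (405,403) and (138,398), against a predicted (408,403) and (138,397) when closed. The pot and dropper bottles look undisturbed, and the robot touches nothing.

```bash
python3 -c "
from rig import manip
print(manip.sign_off())"
```

```text
the job is handed in; nothing more can be done
None
```

The four tiles are squared against the back and side guides, the blue cover is fully shut, nothing else was touched, and the job was handed in at about 22 s.

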